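# Clean the set-up plate and hold an angle offcut into the fence

### The arm

A 6-joint arm with a two-finger parallel gripper is mounted at the origin on the work surface. World frame = base frame: x ahead of the robot, y to its left, z up, the work surface at z = 0. Lengths are in m, angles in rad, forces in N, time in s.
With the tool pointing down it reaches from about 0.425 to 0.95 m from the base axis. Payload 3.5 kg.
Tool frame: the origin (TCP) lies midway between the tips of the shut fingers; the grasp point (between the pads) lies 19 mm behind it; z points along the fingers, y is the line along which they close (so a half turn about z gives the same grasp; the last joint's range is limited). The gripper opens to 85 mm and grips with 20 to 120 N. Pads are 22 mm wide; open, the fingers measure 114 mm over their backs; the gripper's body (76 mm by 85 mm) begins 54 mm behind the grasp point. The pads swing forward as they close: fully open they stand 13 mm farther back than shut.
Start: joints at [1.029, 0.286, 1.577, -0, 1.279, -0.15], TCP at [0.258, 0.624, 0.231] pointing down, gripper open.
Joint ranges: [-2.77, 2.77], [-0.9, 2.22], [0.21, 2.48], [-1.53, 4.67], [0.24, 2.81], [-2.84, 2.84]. Speed limits (rad/s): [2.79, 2.79, 3.14, 3.14, 3.14, 3.14].

### API

Orientations are given as a unit quaternion [x, y, z, w].
In Python, from plant import * gives the robot as it stands.
- The arm moves only by the tool move_arm, never from a script. Its argument "moves" is a list of rows, each a list of 3 entries, a list of its own where there are three numbers: the opening, from 0 (shut) to 1 (fully open), then the shift along the tool's x, y, z in m, then the turn, a rotation vector about the tool's x, y, z in rad. A call has exactly 10 rows; each row shifts and turns the commanded pose from where the row before left it, along the tool's axes as they then stand; what a row does not reach is not made up. A row lasts 1/12 s, in which the tool goes at most 41.7 mm and 7.16 degrees, less where a joint would pass 70% of its speed; a pose out of reach is approached as far as the arm can. A call is refused whole if a number of a shift passes 0.0417 or a number of a turn 0.125, either way. A call with a gripper value outside its range is refused whole. The fingers move at their own pace and stop on an object; "grip_force" is the grip in N (left out, the last holds). Time passes only in rows, so rows that do not move let the fingers close, or fill a call up. It gives the time, the measured TCP pose, the force, the opening and the grip force at its end, in the units of the state.
- get_state(): the state, without advancing time (a new reading comes with each control period).
- read_camera(name): name is "scene" or "top" or "wrist"; returns the picture (400x640x3 uint8, red, green, blue); there is no depth.
- camera_params(name): a dict with "fx", "fy", "cx", "cy" (pixels), "rvec" (rotation vector, rad) and "tvec" (3), from world to camera coordinates, as OpenCV has them; the wrist camera has in their place "tool_from_camera" (4x4, takes a point from camera to tool coordinates, whose origin is the TCP and whose axes are the flange's). Camera axes: x right, y down, z forward; pixel columns grow to the right and rows downward; lengths in m; the calibration is good to about 2 mm. The wrist camera is an equidistant fisheye: a pixel r from the principal point sees the ray r / f radians off the axis. A picture is of the moment at which its call begins: read the wrist's pose just before it. camera_params takes no time and is no camera call.
- sign_off(): hands the job in; it is judged then, once.
The state is a dict: "time": time; "qpos": joint angles; "dq": joint speeds; "joint_efforts": joint torques, N m; "eef_pos": TCP position; "tcp_rot": TCP orientation; "contact_force": force on the tool from outside, world axes, zero at the start; "wrist_torque": the same for the moment, N m; "opening": opening from 0.0 (shut) to 1.0 (fully open); "finger_force": force on a finger pad.
Only numpy, scipy, OpenCV 4.12 (cv2) and the standard library are available. Lean on these libraries where they do the work, as an engineer would, in place of code of your own. Each camera call takes 0.05 s, during which the arm holds its last target. There are 200 camera calls.

### The job

Sweep the three loose chips off the steel set-up plate into the chip tray at its open end, using the scraper block and not the fingers, then put the scraper back down on the bench. Set the angle offcut on the plate with its foot down, the back of its upright leg to the fence and its end up against the end stop. Push it firmly, down and back together, so that it sits flush on the bed and against the fence, and finish while still holding it pressed there, ready for clamping; leave everything else on the bench alone.

Things in the scene. Friction and masses are not known exactly. Their poses are not given: they have to be found in the camera images.
- bed: The ground steel bed of the set-up plate, 136 (x) x 260 (y) mm, its top 30 mm above the bench; it stands fixed on the bench. Origin: centre of its top face. x points to the fence, y along the fence towards the end stop, z up. All parts of the set-up plate share these axes.
- fence: Dark (black-oxide) steel fence bar along the bed's far edge (the edge away from the robot), 20 mm high above the bed, 18 mm thick, 260 mm long. Origin: middle of the lower edge of its working face (the face towards the robot), at bed level: 50 mm in +x of the bed's origin. The fence lies at x > 0 of it.
- stop: Small dark steel end stop on the bed, touching the fence, 40 (x) x 15 (y) x 18 mm high. Origin: middle of the lower edge of its working face (which looks along -y), at bed level: at x +30, y +115 mm from the bed's origin. The stop lies at y > 0 of it.
- tray: Shallow open sheet-metal chip tray fixed at the other, open end of the bed, 136 (x) x 90 (y) mm, walls 3 mm thick, its rim 16 mm above the bench (14 mm below the bed's top). Origin: centre of its floor, about 3 mm above the bench, 176 mm in -y of the bed's origin; its near rim meets the bed's end (y = -130 mm of the bed).
- angle: Offcut of aluminium angle (L section) 50 x 50 x 8 mm, 90 mm long, 0.18 kg, loose on the bench on its foot leg (8 mm thick), the other leg upright on the side away from the robot. Origin: centre of the 50 x 90 mm underside; y along its length, x towards the upright leg, which spans x = 17 to 25 mm and is 50 mm high. Pushed high on that leg while short of the fence, it may tip, not slide.
- heel (a point): Point on the angle offcut's outer corner (heel) where the back of the upright leg meets the underside, at mid-length: x = +25 mm from the angle's origin. Same axes as the angle.
- scraper: Scraper block of grey plastic with a steel edge, loose on the bench, standing on its edge: 100 mm wide (x), 22 mm thick (y), with a central grip rib on top 56 mm (x) by 16 mm (y) from 22 to 57 mm above its underside. Origin: centre of the underside. About 0.14 kg. It starts on the bench beyond the tray, to the robot's right, its width roughly in line with the bed's x.
- chip1: Loose sawn steel chip, 16 x 11 x 9 mm, lying on the bed, at least 10 mm clear of the fence and 50 mm clear of the end stop. Origin: centre of its underside.
- chip2: Loose sawn steel chip, 18 x 17 x 10 (L-shaped) mm, lying on the bed, at least 10 mm clear of the fence and 50 mm clear of the end stop. Origin: centre of its underside.
- chip3: Loose sawn steel chip, 13 x 13 x 10 mm, lying on the bed, at least 10 mm clear of the fence and 50 mm clear of the end stop. Origin: centre of its underside.
- puck1: Bystander: black resin specimen puck with a steel inlay, 30 mm across, 20 mm high. Origin: under its middle.
- puck2: Bystander: a second black resin specimen puck, 30 mm across, 20 mm high. Origin: under its middle.
- flat_bar: Bystander: flat aluminium bar 30 x 110 x 10 mm lying on the bench, long in its y. Origin: under its middle.
- toolmakers_clamp: Bystander: steel toolmaker's clamp, two parallel jaws and two screws, about 130 x 100 x 15 mm, behind the set-up plate. Origin: under its middle.
- screwdriver: Bystander: screwdriver 170 mm long lying on the bench. Origin: under its middle.
- dropper_bottle: Bystander: small amber bottle 36 mm across, 75 mm high. Origin: under its middle.
- dish: Bystander: flat pale plastic dish 90 mm across, 16 mm high. Origin: under its middle.
Mind the look-alikes: they are no part of the job. What is shaped like the scraper but blue is not meant.

How it is judged:
On the way:
1. the three chips have been swept into the chip tray (x of chip1 in the frame of tray between -0.066 and 0.066 m and y of chip1 in the frame of tray between -0.045 and 0.045 m and z of each of chip1, chip2, chip3 in the frame of tray below 0.024 m and x of chip2 in the frame of tray between -0.066 and 0.066 m and y of chip2 in the frame of tray between -0.045 and 0.045 m and x of chip3 in the frame of tray between -0.066 and 0.066 m and y of chip3 in the frame of tray between -0.045 and 0.045 m), for 0.1 s.
At the end, for the whole second after the job is handed in: Chips in the tray; scraper let go on the bench; angle on the bed, back of its upright leg to the fence (within 3 mm; parallel and level to 0.03 rad), its end within 4 mm of the stop; at rest, pressed by the fingers: over 6 N on the bed and over 3 N on the fence (all of step 1 and height (world z) of scraper below 0.025 m and linear speed of scraper below 0.02 m/s and contact force between the fingers and scraper below 0.3 N and horizontal distance between scraper and tray above 0.05 m and contact force between angle and fence above 3 N and contact force between angle and bed above 6 N and contact force between the fingers and angle above 4 N and angle between the y axis of angle and the y axis of fence, either way round below 0.03 rad and angle between angle's own z axis and vertical below 0.03 rad and x of heel in the frame of fence between -0.003 and 0.003 m and y of heel in the frame of stop between -0.049 and -0.042 m and z of heel in the frame of bed between -0.003 and 0.003 m and linear speed of angle below 0.01 m/s); the arm keeps its last pose, push and grip.
It fails at once if a chip touched by the robot or pushed with the angle offcut instead of the scraper (contact force between any of the fingers, the arm, angle and chip1 above 0.5 N or contact force between any of the fingers, the arm, angle and chip2 above 0.5 N or contact force between any of the fingers, the arm, angle and chip3 above 0.5 N).
It fails at once if a bystander moved by more than 20 mm (distance of any of puck1, puck2, flat_bar, toolmakers_clamp, screwdriver, dropper_bottle, dish from where it was at the start of the episode above 0.02 m).
It also fails if it takes over 72 s, if anything falls off the work surface, if the arm or the gripper's body presses on something with over 40 N, if the wrist force passes 120 N, or if a joint passes its speed limit or range.

## Working session

There is one attempt and no reset: what is moved stays moved. The work goes in short steps, Python scripts to look and compute and a tool call to move; the robot and the scene stay as the last step left them, time stands still between calls to the robot, and variables do not carry over. Pictures are saved under pics/ and viewed, at most 10 in all, crops included, and the job is handed in when it is done.

Besides the shell and the picture viewer there is one more tool, called after "Call:" by a JSON object that holds its "method" and its "body", one argument or row to a line. move_arm: Moves the arm, as the interface text tells. Its arguments: {"type":"object","properties":{"moves":{"type":"array"},"grip_force":{"type":"number"}},"required":["moves"]}

```bash
mkdir -p pics; cat > h.py <<'E'
from plant import *
import numpy as np, cv2
from scipy.spatial.transform import Rotation as R
def save(n,f): cv2.imwrite(f'pics/{f}.png',cv2.cvtColor(read_camera(n),cv2.COLOR_RGB2BGR))
def cam(n):
    p=camera_params(n);K=np.array([[p['fx'],0,p['cx']],[0,p['fy'],p['cy']],[0,0,1]])
    return K,cv2.Rodrigues(np.array(p['rvec'],float))[0],np.array(p['tvec'],float).ravel()
def px2w(n,uv,z):
    K,r,t=cam(n);c=-r.T@t;d=r.T@np.linalg.inv(K)@np.array([uv[0],uv[1],1.]);return c+d*(z-c[2])/d[2]
def w2px(n,P):
    K,r,t=cam(n);q=(r@np.atleast_2d(P).T).T+t;q=q@K.T;return q[:,:2]/q[:,2:]
E
python3 - <<'E'
from h import *
s=get_state();print(s)
save('top','top0');save('scene','scene0')
for n in('top','scene'):
    K,r,t=cam(n);print(n,K[0,0],-r.T@t,r[2])
print(camera_params('wrist'))
E
```

```text
{'time': 0.0, 'qpos': array([ 1.02902265e+00,  2.87189374e-01,  1.57816346e+00, -8.23138394e-06,
        1.27857946e+00, -1.50020526e-01]), 'dq': array([-2.61082482e-04, -4.32707810e-04,  2.17005309e-03,  3.17184601e-05,
       -2.01473621e-03,  2.00781365e-04]), 'joint_efforts': array([ 3.61503025e-04, -4.05988276e+01, -2.92630792e+01, -1.56415495e-04,
        5.80530395e-03,  4.38409586e-06]), 'eef_pos': array([0.2573714 , 0.62330773, 0.22993869]), 'tcp_rot': array([ 1.94625120e-01,  9.80877003e-01, -1.10187272e-03, -3.92911442e-04]), 'contact_force': array([ 0.04112129,  0.24658145, -0.3281375 ]), 'wrist_torque': array([ 0.04636893, -0.03792442, -0.03730649]), 'finger_force': 0.0, 'opening': 1.0019863125162525}
top 477.3754826996115 [ 0.43643798 -0.02708603  1.22228346] [ 0.10833799 -0.00646719 -0.99409308]
scene 372.1807898047084 [ 1.04483668 -0.6419725   0.56700899] [-0.51076827  0.66945065 -0.53939929]
{'fx': 309.70691628693146, 'fy': 309.70691628693146, 'cx': 316.3546369323273, 'cy': 197.08495661412599, 'tool_from_camera': array([[-1.85307805e-04, -9.61954956e-01, -2.73208032e-01,
         6.89422222e-02],
       [ 9.99999381e-01,  1.21606474e-04, -1.10643760e-03,
        -4.60829946e-04],
       [ 1.09756700e-03, -2.73208068e-01,  9.61954337e-01,
        -1.42138623e-01],
       [ 0.00000000e+00,  0.00000000e+00,  0.00000000e+00,
         1.00000000e+00]])}
```

View pics/top0.png

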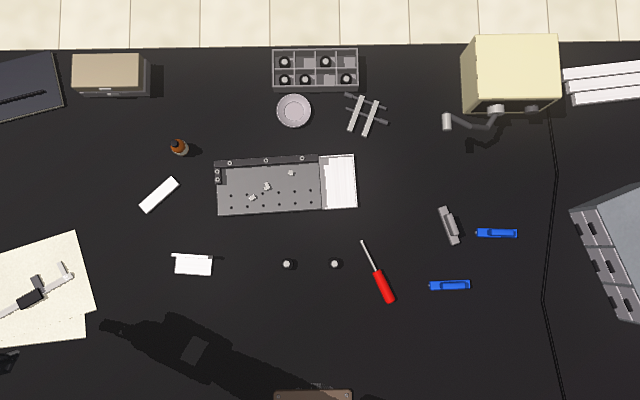

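View pics/scene0.png

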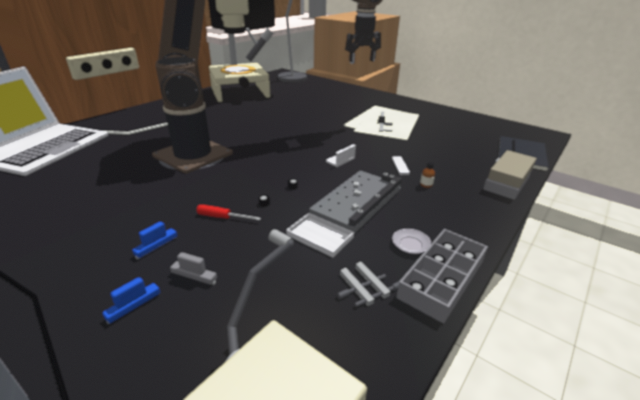

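The top view shows the bed at (268,187), the tray at (340,182), and chips at about (252,197), (267,186) and (291,173). The angle is at (192,264), with the upright leg on its far side.
Things that could be taken for the scraper are the grey block (449,225), the blue block (497,233) and the blue block (449,285). By the description I choose the grey one, and I'll check it in a close crop. The white bar at (159,195) is the flat bar, not the angle.

```bash
python3 - <<'E'
import cv2,numpy as np
im=cv2.imread('pics/top0.png')
a=cv2.resize(im[145:225,205:365],None,fx=5,fy=5,interpolation=cv2.INTER_CUBIC)
b=cv2.resize(im[202:248,425:473],(200*48//48,192),interpolation=cv2.INTER_CUBIC)
b=cv2.resize(im[200:250,410:490],(320,200),interpolation=cv2.INTER_CUBIC)
c=cv2.resize(im[245:285,160:256],(480,200),interpolation=cv2.INTER_CUBIC)
o=np.vstack([a,np.hstack([b,c])])
cv2.imwrite('pics/m1.png',o);print(o.shape)
E
```

```text
(600, 800, 3)
```

View pics/m1.png

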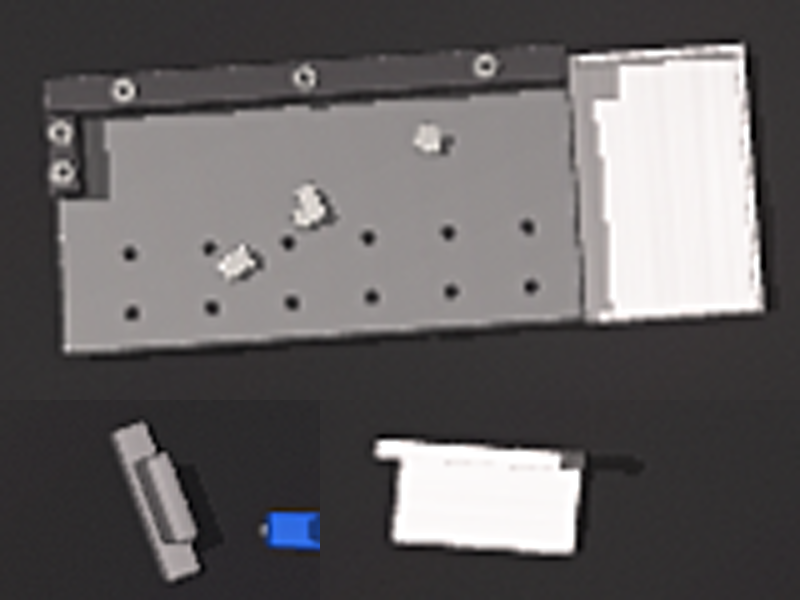

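Crop of the grey block: it has a grey rib on a wider foot, corners (112,432) and (200,572) in the mosaic, so it is the scraper. The bed's near edge runs from (65,352) to (583,318). The chips are at (238,261), (310,205) and (428,138). The angle's upright top runs from (375,438) to (582,452), and its foot's near edge from (393,543) to (577,553).

```bash
cat >> h.py <<'E'
from scipy.optimize import least_squares
def fit(n,P,uv,x0):
    P=np.array(P,float);uv=np.array(uv,float)
    def T(q): 
        c,s=np.cos(q[2]),np.sin(q[2]);return np.c_[q[0]+c*P[:,0]-s*P[:,1],q[1]+s*P[:,0]+c*P[:,1],P[:,2]]
    r=least_squares(lambda q:(w2px(n,T(q))-uv).ravel(),x0);return r.x,r.fun.reshape(-1,2)
E
python3 - <<'E'
from h import *
np.set_printoptions(precision=4,suppress=True)
def m(p,s,o,off=(0,0)): p=np.array(p,float);return (p-np.array(off)+.5)/s-.5+np.array(o)
A=lambda p:m(p,5,(205,145)); B=lambda p:m(p,4,(410,200),(0,400)); C=lambda p:m(p,5,(160,245),(320,400))
# bed model
P=[[-.068,.13,.03],[-.068,-.13,.03],[.068,.13,.05],[.068,-.13,.05],[.05,-.13,.03],[-.068,-.221,.016],[.068,-.221,.016]]
uv=A([[65,352],[583,318],[44,81],[565,45],[571,90],[765,314],[745,44]])
q,e=fit('top',P,uv,[.55,.1,0]);print('bed',q,e.tolist())
q,e=fit('top',P[:5],uv[:5],[.55,.1,0]);print('bed',q)
c,s=np.cos(q[2]),np.sin(q[2]);Rb=np.array([[c,-s],[s,c]])
for ch in [(238,261),(310,205),(428,138)]:
    w=px2w('top',A(ch),.039);print('chip',w,Rb.T@(w[:2]-q[:2]))
P=[[.05,.011,.022],[.05,-.011,.022],[-.05,-.011,.022],[-.05,.011,.022]]
uv=B([[112,432],[142,422],[200,572],[168,582]])
print('scr',*fit('top',P,uv,[.45,-.3,.4]))
P=[[.025,.045,.05],[.017,.045,.05],[.025,-.045,.05],[-.025,.045,.008],[-.025,-.045,.008]]
uv=C([[375,438],[375,458],[583,452],[393,543],[577,553]])
print('ang',*fit('top',P,uv,[.4,.3,0]))
for n,p,z in [('puck1',(287,264),.02),('puck2',(335,264),.02),('sd tip',(362,241),.01),('sd end',(390,302),.02),('sd mid',(375,270),.02),('bar',(159,195),.01),('dish',(294,110),.016),('clamp',(367,114),.015),('bottle',(180,147),.07),('blue',(497,233),.02),('blue2',(449,285),.02)]: print(n,px2w('top',p,z))
E
```

```text
bed [0.6007 0.1034 0.0491] [[0.09430139420911132, 0.376676826460141], [0.28060121509139435, 0.3715427560392186], [0.2593155029371701, -0.422077007076723], [0.3098383150875179, 0.08446984757267728], [-0.37747719556688253, -0.35599151086685765], [-0.34027581919747263, -0.7008618380478708], [-0.24435975384233188, 0.6644650766403117]]
bed [0.6007 0.1037 0.0494]
chip [0.5707 0.1424 0.039 ] [-0.0281  0.0401]
chip [0.5983 0.1064 0.039 ] [-0.0023  0.0028]
chip [0.6312 0.0471 0.039 ] [ 0.0276 -0.058 ]
scr [ 0.493  -0.3487  0.3204] [[-0.289   0.1772]
 [ 0.3388 -0.1889]
 [ 0.0684 -0.2039]
 [-0.1174  0.2142]]
ang [ 0.4068  0.2933 -0.0856] [[ 1.4266  0.5426]
 [ 1.0882 -0.1571]
 [-3.3407  0.2922]
 [ 0.9664 -0.5717]
 [-0.1162 -0.0951]]
puck1 [0.4027 0.0585 0.02  ]
puck2 [ 0.4007 -0.0613  0.02  ]
sd tip [ 0.4569 -0.131   0.01  ]
sd end [ 0.3051 -0.1956  0.02  ]
sd mid [ 0.3841 -0.1607  0.02  ]
bar [0.5825 0.3842 0.01  ]
dish [0.798  0.0372 0.016 ]
clamp [ 0.7847 -0.152   0.015 ]
bottle [0.693  0.3148 0.07  ]
blue [ 0.471  -0.4706  0.02  ]
blue2 [ 0.3441 -0.3438  0.02  ]
```

Call:
{"method": "move_arm", "body": {
  "moves": [
    [1, [0, 0, 0], [0, 0, 0.12]],
    [1, [0, 0, 0], [0, 0, 0.12]],
    [1, [0, 0, 0], [0, 0, 0.12]],
    [1, [0, 0, 0], [0, 0, 0.12]],
    [1, [0, 0, 0], [0, 0, 0.12]],
    [1, [0, 0, 0], [0, 0, 0.12]],
    [1, [0, 0, 0], [0, 0, 0.12]],
    [1, [0, 0, 0], [0, 0, 0.12]],
    [1, [0, 0, 0], [0, 0, 0.12]],
    [1, [0, 0, 0], [0, 0, 0.12]]
  ]
}}

```text
time: 0.93
eef_pos: [0.2575, 0.6235, 0.2305]
tcp_rot: [0.717, 0.698, -0.001, 0.0]
contact_force: [0.1, -0.1, -0.6]
opening: 1.0
finger_force: 0.0
```

Call:
{"method": "move_arm", "body": {
  "moves": [
    [1, [0, 0, 0], [0, 0, 0.12]],
    [1, [0, 0, 0], [0, 0, 0.12]],
    [1, [0, 0, 0], [0, 0, 0.12]],
    [1, [0, 0, 0], [0, 0, 0.12]],
    [1, [0, 0, 0], [0, 0, 0.12]],
    [1, [0, 0, 0], [0, 0, 0.12]],
    [1, [0, 0, 0], [0, 0, 0.12]],
    [1, [0, 0, 0], [0, 0, 0.12]],
    [1, [0, 0, 0], [0, 0, 0.12]],
    [1, [0, 0, 0], [0, 0, 0.12]]
  ]
}}

```text
time: 1.77
eef_pos: [0.2575, 0.6235, 0.2305]
tcp_rot: [0.985, 0.171, -0.0, 0.001]
contact_force: [0.3, -0.5, 1.0]
opening: 1.004
finger_force: 0.0
```

Call:
{"method": "move_arm", "body": {
  "moves": [
    [1, [0, 0, 0], [0, 0, 0.12]],
    [1, [0, 0, 0], [0, 0, 0.12]],
    [1, [0, 0, 0], [0, 0, 0.11]],
    [1, [0.022, 0.034, 0], [0, 0, 0]],
    [1, [0.022, 0.034, 0], [0, 0, 0]],
    [1, [0.022, 0.034, 0], [0, 0, 0]],
    [1, [0.022, 0.034, 0], [0, 0, 0]],
    [1, [0.022, 0.034, 0], [0, 0, 0]],
    [1, [0.022, 0.034, 0], [0, 0, 0]],
    [1, [0.022, 0.034, 0], [0, 0, 0]]
  ]
}}

```text
time: 2.6
eef_pos: [0.412, 0.3839, 0.2308]
tcp_rot: [1.0, 0.0, -0.0, 0.0]
contact_force: [1.0, 0.6, 0.1]
opening: 0.997
finger_force: 0.0
```

```bash
cat >> h.py <<'E'
def st():
    s=get_state();M=R.from_quat(s['tcp_rot']).as_matrix()
    print('t',round(s['time'],2),'p',s['eef_pos'].round(4),'yawy',round(np.arctan2(M[1,1],M[0,1]),4),'z',M[:,2].round(3),'F',s['contact_force'].round(1),'T',s['wrist_torque'].round(2),'op',round(s['opening'],3),'ff',round(float(s['finger_force']),1),'q',s['qpos'].round(2));return s,M
E
python3 - <<'E'
from h import *
np.set_printoptions(precision=4,suppress=True)
st()
C=lambda p:(np.array(p,float)-[320,400]+.5)/5-.5+np.array([160,245])
P=[[.025,.045,.05],[.017,.045,.05],[.025,-.045,.05],[-.025,.045,.008],[-.025,-.045,.008]]
uv=C([[375,438],[375,458],[561,451],[393,543],[577,553]])
print('ang',*fit('top',P,uv,[.4,.3,0]))
E
```

```text
t 2.6 p [0.412  0.3839 0.2308] yawy -1.5707 z [-0.001 -0.    -1.   ] F [1.  0.6 0.1] T [ 0.03 -0.11  0.07] op 0.997 ff 0.0 q [ 0.57  0.04  1.86 -0.    1.25  2.14]
ang [ 0.407   0.2955 -0.0702] [[ 0.3735  0.7162]
 [ 0.0847  0.02  ]
 [ 0.0573  0.0949]
 [ 0.2506 -0.3836]
 [-0.7826 -0.4632]]
```

Call:
{"method": "move_arm", "body": {
  "moves": [
    [1, [0.02, 0.034, 0], [0, 0, 0]],
    [1, [0.02, 0.034, 0], [0, 0, 0]],
    [1, [0.02, 0.034, 0], [0, 0, 0]],
    [1, [0.02, 0.034, 0], [0, 0, 0]],
    [1, [0, 0.04, 0], [0, 0, 0]],
    [1, [0, 0.04, 0], [0, 0, 0]],
    [1, [0, 0.04, 0], [0, 0, 0]],
    [1, [0, 0.04, 0], [0, 0, 0]],
    [1, [0, 0.04, 0], [0, 0, 0]],
    [1, [0, 0.04, 0], [0, 0, 0]]
  ]
}}

```text
time: 3.43
eef_pos: [0.4909, 0.0081, 0.231]
tcp_rot: [1.0, 0.0, -0.0, -0.0]
contact_force: [0.6, -0.2, 0.1]
opening: 0.996
finger_force: 0.0
```

Call:
{"method": "move_arm", "body": {
  "moves": [
    [1, [0, 0.04, 0], [0, 0, 0]],
    [1, [0, 0.04, 0], [0, 0, 0]],
    [1, [0, 0.04, 0], [0, 0, 0]],
    [1, [0, 0.04, 0], [0, 0, 0]],
    [1, [0, 0.04, 0], [0, 0, 0]],
    [1, [0, 0.04, 0], [0, 0, 0]],
    [1, [0, 0.04, 0], [0, 0, 0]],
    [1, [0, 0.04, 0], [0, 0, 0]],
    [1, [0, 0.037, 0], [0, 0, 0]],
    [1, [0, 0, 0.03], [0, 0, -0.11]]
  ]
}}

```text
time: 4.27
eef_pos: [0.4934, -0.3562, 0.2077]
tcp_rot: [0.999, 0.053, 0.004, 0.006]
contact_force: [-0.2, -0.9, 0.7]
opening: 1.004
finger_force: 0.0
```

Call:
{"method": "move_arm", "body": {
  "moves": [
    [1, [0, 0, 0.03], [0, 0, -0.11]],
    [1, [0, 0, 0.03], [0, 0, -0.1]],
    [1, [0, 0, 0.02], [0, 0, 0]],
    [1, [0, 0, 0], [0, 0, 0]],
    [1, [0, 0, 0], [0, 0, 0]],
    [1, [0, 0, 0], [0, 0, 0]],
    [1, [0, 0, 0], [0, 0, 0]],
    [1, [0, 0, 0], [0, 0, 0]],
    [1, [0, 0, 0], [0, 0, 0]],
    [1, [0, 0, 0], [0, 0, 0]]
  ]
}}

```text
time: 5.1
eef_pos: [0.492, -0.3475, 0.1225]
tcp_rot: [0.987, 0.159, 0.001, 0.001]
contact_force: [0.4, -0.0, -0.1]
opening: 0.998
finger_force: 0.0
```

```bash
cat >> h.py <<'E'
def wpx2w(uv,z):
    s=get_state();p=camera_params('wrist');T=np.array(p['tool_from_camera']);M=R.from_quat(s['tcp_rot']).as_matrix()
    d=np.array([(uv[0]-p['cx'])/p['fx'],(uv[1]-p['cy'])/p['fy']]);th=np.hypot(*d);v=np.r_[d/th*np.sin(th),np.cos(th)]
    v=M@T[:3,:3]@v;c=s['eef_pos']+M@T[:3,3];return c+v*(z-c[2])/v[2]
def w2wpx(P):
    s=get_state();p=camera_params('wrist');T=np.array(p['tool_from_camera']);M=R.from_quat(s['tcp_rot']).as_matrix()
    q=(np.atleast_2d(P)-s['eef_pos'])@M;q=(q-T[:3,3])@T[:3,:3];r=np.hypot(q[:,0],q[:,1]);th=np.arctan2(r,q[:,2])
    return np.c_[p['cx']+p['fx']*th*q[:,0]/r,p['cy']+p['fy']*th*q[:,1]/r]
E
python3 - <<'E'
from h import *
st();save('wrist','w1')
E
```

```text
t 5.1 p [ 0.492  -0.3475  0.1225] yawy -1.2509 z [ 0.001 -0.001 -1.   ] F [ 0.4 -0.  -0.1] T [ 0.03  0.1  -0.01] op 0.998 ff 0.0 q [-0.78  0.24  1.85 -0.    1.06  0.47]
```

View pics/w1.png

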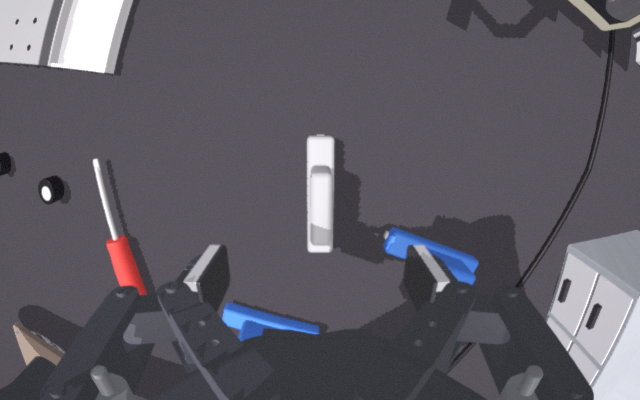

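The wrist view shows the grey scraper centred at about (320,195), with foot corners (308,137), (334,137) and (307,251). The blue look-alikes are clear of the fingers.

```bash
python3 - <<'E'
from h import *
np.set_printoptions(precision=4,suppress=True)
a=[wpx2w(p,.022) for p in [(308,137),(334,137),(333,251),(307,251)]];print(a)
c=np.mean(a,0);print(c,np.linalg.norm(a[0]-a[3]),np.linalg.norm(a[0]-a[1]),np.arctan2(*(a[0]-a[3])[[1,0]]))
s,M=st();print('tool delta',M.T@(c-s['eef_pos']))
q=np.array([.493,-.3487]);y=.32;Rr=np.array([[np.cos(y),-np.sin(y)],[np.sin(y),np.cos(y)]])
print('model',w2wpx([[*(q+Rr@d),z] for d,z in [([.05,.011],.022),([.05,-.011],.022),([-.05,-.011],.022),([.028,.008],.057),([-.028,-.008],.057)]]))
E
```

```text
[array([ 0.5366, -0.3267,  0.022 ]), array([ 0.543 , -0.3459,  0.022 ]), array([ 0.4508, -0.3771,  0.022 ]), array([ 0.4437, -0.3557,  0.022 ])]
[ 0.4935 -0.3514  0.022 ] 0.09730644528109851 0.0203071545387205 0.3034679081755371
t 5.15 p [ 0.4918 -0.3474  0.1222] yawy -1.2509 z [ 0.001 -0.001 -1.   ] F [-0.5 -0.3  0.1] T [-0.02 -0.   -0.01] op 0.995 ff 0.0 q [-0.78  0.24  1.85 -0.    1.06  0.47]
tool delta [0.0003 0.0042 0.1002]
model [[303.1336 134.8932]
 [331.3334 134.8908]
 [329.8682 252.0184]
 [305.7297 171.0282]
 [328.278  246.1082]]
```

Call:
{"method": "move_arm", "body": {
  "moves": [
    [1, [0, 0.003, 0.02], [0, 0, 0]],
    [1, [0, 0, 0.02], [0, 0, 0]],
    [1, [0, 0, 0.02], [0, 0, 0]],
    [1, [0, 0, 0.02], [0, 0, 0]],
    [1, [0, 0, 0.01], [0, 0, 0]],
    [1, [0, 0, 0.006], [0, 0, 0]],
    [1, [0, 0, 0], [0, 0, 0]],
    [0, [0, 0, 0], [0, 0, 0]],
    [0, [0, 0, 0], [0, 0, 0]],
    [0, [0, 0, 0], [0, 0, 0]]
  ],
  "grip_force": 80
}}

```text
time: 5.98
eef_pos: [0.4933, -0.3508, 0.0269]
tcp_rot: [0.987, 0.159, 0.001, 0.001]
contact_force: [-0.1, -0.8, -0.5]
opening: 0.601
finger_force: 0.0
```

Call:
{"method": "move_arm", "body": {
  "moves": [
    [0, [0, 0, 0], [0, 0, 0]],
    [0, [0, 0, 0], [0, 0, 0]],
    [0, [0, 0, 0], [0, 0, 0]],
    [0, [0, 0, 0], [0, 0, 0]],
    [0, [0, 0, 0], [0, 0, 0]],
    [0, [0, 0, 0], [0, 0, 0]],
    [0, [0, 0, 0], [0, 0, 0]],
    [0, [0, 0, 0], [0, 0, 0]],
    [0, [0, 0, 0], [0, 0, 0]],
    [0, [0, 0, 0], [0, 0, 0]]
  ]
}}

```text
time: 6.82
eef_pos: [0.4929, -0.3505, 0.0261]
tcp_rot: [0.987, 0.159, 0.0, 0.001]
contact_force: [0.4, 0.6, 5.0]
opening: 0.172
finger_force: 78.6
```

```bash
python3 -c "
from h import *
st()"
```

```text
t 6.82 p [ 0.4929 -0.3505  0.0261] yawy -1.251 z [ 0.001 -0.001 -1.   ] F [0.4 0.6 5. ] T [ 0.05  0.08 -0.02] op 0.172 ff 78.6 q [-0.79  0.38  1.87 -0.    0.89  0.47]
```

Call:
{"method": "move_arm", "body": {
  "moves": [
    [0, [0, 0, -0.035], [0, 0, 0]],
    [0, [0, 0, -0.035], [0, 0, 0.09]],
    [0, [0, 0, -0.035], [0, 0, 0.09]],
    [0, [0, 0, 0], [0, 0, 0.091]],
    [0, [0.0088, -0.0377, 0], [0, 0, 0]],
    [0, [0.0088, -0.0377, 0], [0, 0, 0]],
    [0, [0.0088, -0.0377, 0], [0, 0, 0]],
    [0, [0.0088, -0.0377, 0], [0, 0, 0]],
    [0, [0.0088, -0.0377, 0], [0, 0, 0]],
    [0, [0.0088, -0.0377, 0], [0, 0, 0]]
  ]
}}

```text
time: 7.65
eef_pos: [0.533, -0.1192, 0.1287]
tcp_rot: [1.0, 0.024, -0.001, -0.001]
contact_force: [0.5, -0.5, -1.9]
opening: 0.172
finger_force: 78.5
```

Call:
{"method": "move_arm", "body": {
  "moves": [
    [0, [0.0088, -0.0377, 0], [0, 0, 0]],
    [0, [0.0088, -0.0377, 0], [0, 0, 0]],
    [0, [0.0088, -0.0377, 0], [0, 0, 0]],
    [0, [0.0088, -0.0377, 0], [0, 0, 0]],
    [0, [0.0088, -0.0377, 0], [0, 0, 0]],
    [0, [0.0088, -0.0377, 0], [0, 0, 0]],
    [0, [0.0088, -0.0377, 0], [0, 0, 0]],
    [0, [0.0088, -0.0377, 0], [0, 0, 0]],
    [0, [0, 0, 0], [0, 0, 0]],
    [0, [0, 0, 0], [0, 0, 0]]
  ]
}}

```text
time: 8.48
eef_pos: [0.5885, 0.1851, 0.1285]
tcp_rot: [1.0, 0.026, -0.002, 0.0]
contact_force: [-0.7, -0.3, -1.5]
opening: 0.173
finger_force: 78.7
```

```bash
python3 - <<'E'
from h import *
s,M=st();save('wrist','w2')
q=np.array([.6005,.1035]);y=.0492;Rb=np.array([[np.cos(y),-np.sin(y)],[np.sin(y),np.cos(y)]])
print('in bed',Rb.T@(s['eef_pos'][:2]-q))
E
```

```text
t 8.48 p [0.5885 0.1851 0.1285] yawy -1.5181 z [-0.003 -0.001 -1.   ] F [-0.7 -0.3 -1.5] T [0.02 0.06 0.03] op 0.173 ff 78.7 q [ 0.14  0.26  1.8  -0.    1.08  1.66]
in bed [-0.00799456  0.08208764]
```

View pics/w2.png

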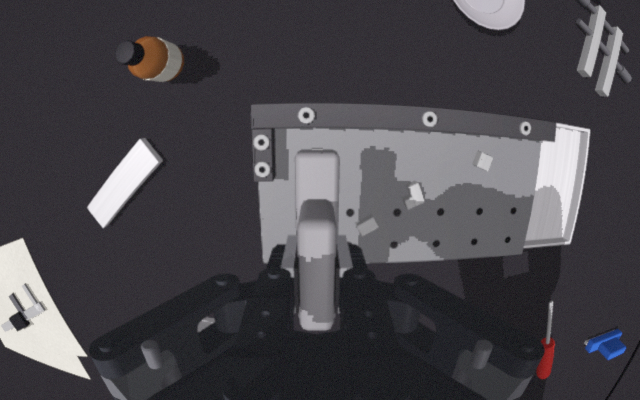

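The held scraper is at (317,190-330), square to the bed. The chips are at (368,226), (416,193) and (484,160), all on the tray side of the scraper. The fence's far corners are at (251,105) and (556,122), the bed's near corners at (263,262) and (523,252), and the tray's far corners at (590,129) and (571,244).

```bash
python3 - <<'E'
from h import *
np.set_printoptions(precision=4,suppress=True)
P=np.array([[.068,.13,.05],[.068,-.13,.05],[-.068,.13,.03],[-.068,-.13,.03],[.068,-.221,.016],[-.068,-.221,.016]])
uv=np.array([[251,105],[556,122],[263,262],[523,252],[590,129],[571,244]])
def T(q):
    c,s=np.cos(q[2]),np.sin(q[2]);return np.c_[q[0]+c*P[:,0]-s*P[:,1],q[1]+s*P[:,0]+c*P[:,1],P[:,2]]
r=least_squares(lambda q:(w2wpx(T(q))-uv).ravel(),[.6,.1,.05]);print(r.x,r.fun.reshape(-1,2))
q=r.x;Rb=np.array([[np.cos(q[2]),-np.sin(q[2])],[np.sin(q[2]),np.cos(q[2])]])
for p,z in [((368,226),.039),((416,193),.039),((484,160),.039)]: print(Rb.T@(wpx2w(p,z)[:2]-q[:2]))
s,M=st();print('tcp',Rb.T@(s['eef_pos'][:2]-q[:2]))
# scraper front foot end (z at 22mm over underside -> .1285-.0261+.022)
for p in [(296,150),(338,150)]: print('foot',Rb.T@(wpx2w(p,.1244)[:2]-q[:2]))
E
```

```text
[0.6002 0.1001 0.0507] [[-0.4634 -1.2324]
 [ 1.2054 -0.0989]
 [ 0.448   1.4325]
 [-0.429   1.7305]
 [-0.0538 -0.3215]
 [-0.853  -1.3441]]
[-0.0287  0.0414]
[-0.0009  0.0031]
[ 0.0279 -0.0572]
t 8.53 p [0.5885 0.1836 0.1286] yawy -1.5201 z [-0.003 -0.001 -1.   ] F [ 0.2  0.  -1.6] T [0.04 0.06 0.01] op 0.175 ff 78.7 q [ 0.14  0.26  1.8  -0.    1.08  1.66]
tcp [-0.0075  0.084 ]
foot [0.0436 0.093 ]
foot [0.0436 0.073 ]
```

Call:
{"method": "move_arm", "body": {
  "moves": [
    [0, [0, 0, 0.018], [0, 0, 0]],
    [0, [0, 0, 0.018], [0, 0, 0]],
    [0, [0, 0, 0.018], [0, 0, 0]],
    [0, [0, 0, 0.008], [0, 0, 0]],
    [0, [0, 0, 0.005], [0, 0, 0]],
    [0, [0, 0, 0.003], [0, 0, 0]],
    [0, [0, 0, 0.001], [0, 0, 0]],
    [0, [0, 0, 0.001], [0, 0, 0]],
    [0, [0, 0, 0], [0, 0, 0]],
    [0, [0, 0, 0], [0, 0, 0]]
  ]
}}

```text
time: 9.37
eef_pos: [0.5904, 0.1832, 0.0593]
tcp_rot: [1.0, 0.024, 0.001, -0.0]
contact_force: [0.7, -0.3, -1.1]
opening: 0.176
finger_force: 78.7
```

```bash
python3 -c "
from h import *
st()"
```

```text
t 9.37 p [0.5904 0.1832 0.0593] yawy -1.5219 z [ 0.002  0.    -1.   ] F [ 0.7 -0.3 -1.1] T [ 0.03 -0.02  0.01] op 0.176 ff 78.7 q [ 0.14  0.35  1.83 -0.    0.95  1.66]
```

Call:
{"method": "move_arm", "body": {
  "moves": [
    [0, [0, 0, 0.001], [0, 0, 0]],
    [0, [0, 0, 0.001], [0, 0, 0]],
    [0, [0, 0, 0.0005], [0, 0, 0]],
    [0, [0, 0, 0.0005], [0, 0, 0]],
    [0, [0, 0, 0], [0, 0, 0]],
    [0, [0, 0, 0], [0, 0, 0]],
    [0, [0, 0, 0], [0, 0, 0]],
    [0, [0, 0, 0], [0, 0, 0]],
    [0, [0, 0, 0], [0, 0, 0]],
    [0, [0, 0, 0], [0, 0, 0]]
  ]
}}

```text
time: 10.2
eef_pos: [0.5899, 0.1832, 0.0561]
tcp_rot: [1.0, 0.024, 0.0, -0.0]
contact_force: [-4.0, -0.3, 4.9]
opening: 0.173
finger_force: 79.4
```

Call:
{"method": "move_arm", "body": {
  "moves": [
    [0, [0, 0.005, 0], [0, 0, 0]],
    [0, [0, 0.01, 0], [0, 0, 0]],
    [0, [0, 0.01, 0], [0, 0, 0]],
    [0, [0, 0.01, 0], [0, 0, 0]],
    [0, [0, 0.01, 0], [0, 0, 0]],
    [0, [0, 0.01, 0], [0, 0, 0]],
    [0, [0, 0.01, 0], [0, 0, 0]],
    [0, [0, 0.01, 0], [0, 0, 0]],
    [0, [0, 0.01, 0], [0, 0, 0]],
    [0, [0, 0.01, 0], [0, 0, 0]]
  ]
}}

```text
time: 11.03
eef_pos: [0.5952, 0.0873, 0.0561]
tcp_rot: [1.0, 0.024, 0.001, -0.001]
contact_force: [-0.5, 4.0, 5.4]
opening: 0.168
finger_force: 79.8
```

```bash
python3 -c "
from h import *
st()"
```

```text
t 11.03 p [0.5952 0.0873 0.0561] yawy -1.5234 z [ 0.002  0.001 -1.   ] F [-0.5  4.   5.4] T [0.84 0.15 0.04] op 0.168 ff 79.8 q [-0.02  0.33  1.87  0.    0.94  1.5 ]
```

Call:
{"method": "move_arm", "body": {
  "moves": [
    [0, [0, 0.01, 0], [0, 0, 0]],
    [0, [0, 0.01, 0], [0, 0, 0]],
    [0, [0, 0.01, 0], [0, 0, 0]],
    [0, [0, 0.01, 0], [0, 0, 0]],
    [0, [0, 0.01, 0], [0, 0, 0]],
    [0, [0, 0.01, 0], [0, 0, 0]],
    [0, [0, 0.01, 0], [0, 0, 0]],
    [0, [0, 0.008, 0], [0, 0, 0]],
    [0, [0, 0.008, 0], [0, 0, 0]],
    [0, [0, 0.006, 0], [0, 0, 0]]
  ]
}}

```text
time: 11.87
eef_pos: [0.5993, -0.0045, 0.0561]
tcp_rot: [1.0, 0.023, 0.001, -0.001]
contact_force: [0.3, 5.3, 6.0]
opening: 0.176
finger_force: 79.8
```

Call:
{"method": "move_arm", "body": {
  "moves": [
    [0, [0, 0.006, 0], [0, 0, 0]],
    [0, [0, 0.006, 0], [0, 0, 0]],
    [0, [0, 0.006, 0], [0, 0, 0]],
    [0, [0, 0.006, 0], [0, 0, 0]],
    [0, [0, 0.006, 0], [0, 0, 0]],
    [0, [0, 0, 0], [0, 0, 0]],
    [0, [0, 0, 0], [0, 0, 0]],
    [0, [0, 0, 0], [0, 0, 0]],
    [0, [0, 0, 0], [0, 0, 0]],
    [0, [0, 0, 0], [0, 0, 0]]
  ]
}}

```text
time: 12.7
eef_pos: [0.5999, -0.0335, 0.0547]
tcp_rot: [1.0, 0.025, -0.001, 0.0]
contact_force: [-0.3, 0.3, -1.0]
opening: 0.176
finger_force: 78.7
```

```bash
python3 - <<'E'
from h import *
s,M=st();save('wrist','w3')
q=np.array([.6003,.102]);y=.05;Rb=np.array([[np.cos(y),-np.sin(y)],[np.sin(y),np.cos(y)]])
print('in bed',Rb.T@(s['eef_pos'][:2]-q))
E
```

```text
t 12.7 p [ 0.5999 -0.0335  0.0547] yawy -1.5217 z [-0.001 -0.    -1.   ] F [-0.3  0.3 -1. ] T [-0.04  0.06 -0.05] op 0.176 ff 78.7 q [-0.22  0.33  1.87 -0.    0.94  1.3 ]
in bed [-0.00717461 -0.13535873]
```

View pics/w3.png

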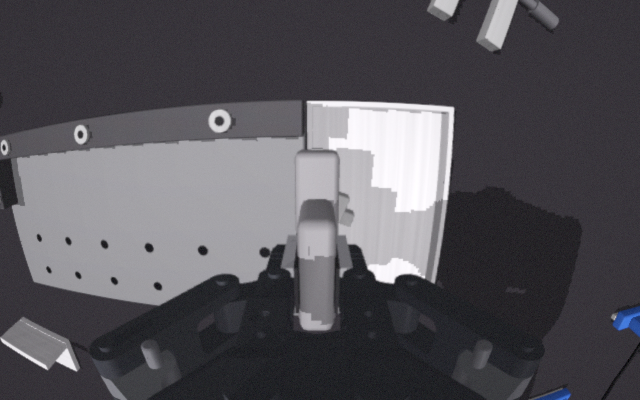

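The scraper is at the bed's end and one chip shows in the tray at (346,210). I'll lift, carry it away and look at the tray again.

Call:
{"method": "move_arm", "body": {
  "moves": [
    [0, [0, 0, -0.03], [0, 0, 0]],
    [0, [0, 0, -0.03], [0, 0, 0]],
    [0, [0, 0, -0.03], [0, 0, 0]],
    [0, [-0.0152, 0.0364, 0], [0, 0, 0]],
    [0, [-0.0152, 0.0364, 0], [0, 0, 0]],
    [0, [-0.0152, 0.0364, 0], [0, 0, 0]],
    [0, [-0.0152, 0.0364, 0], [0, 0, 0]],
    [0, [-0.0152, 0.0364, 0], [0, 0, 0]],
    [0, [-0.0152, 0.0364, 0], [0, 0, 0]],
    [0, [-0.0152, 0.0364, 0], [0, 0, 0]]
  ]
}}

```text
time: 13.58
eef_pos: [0.5056, -0.2947, 0.1454]
tcp_rot: [1.0, 0.025, 0.0, 0.0]
contact_force: [1.2, 0.1, -1.8]
opening: 0.178
finger_force: 78.7
```

Call:
{"method": "move_arm", "body": {
  "moves": [
    [0, [-0.0152, 0.0364, 0], [0, 0, 0]],
    [0, [0, 0, 0], [0, 0, 0]],
    [0, [0, 0, 0], [0, 0, 0]],
    [0, [0, 0, 0], [0, 0, 0]],
    [0, [0, 0, 0], [0, 0, 0]],
    [0, [0, 0, 0], [0, 0, 0]],
    [0, [0, 0, 0], [0, 0, 0]],
    [0, [0, 0, 0], [0, 0, 0]],
    [0, [0, 0, 0], [0, 0, 0]],
    [0, [0, 0, 0], [0, 0, 0]]
  ]
}}

```text
time: 14.42
eef_pos: [0.4933, -0.33, 0.1454]
tcp_rot: [1.0, 0.025, 0.0, 0.0]
contact_force: [-0.5, -0.0, -1.3]
opening: 0.171
finger_force: 78.7
```

```bash
python3 - <<'E'
from h import *
st();save('top','top1')
im=cv2.imread('pics/top1.png')
a=cv2.resize(im[140:230,205:365],None,fx=5,fy=5,interpolation=cv2.INTER_CUBIC);cv2.imwrite('pics/m2.png',a)
E
```

```text
t 14.42 p [ 0.4933 -0.33    0.1454] yawy -1.5213 z [ 0. -0. -1.] F [-0.5 -0.  -1.3] T [-0.06 -0.   -0.03] op 0.171 ff 78.7 q [-0.76  0.19  1.85 -0.    1.1   0.76]
```

View pics/m2.png

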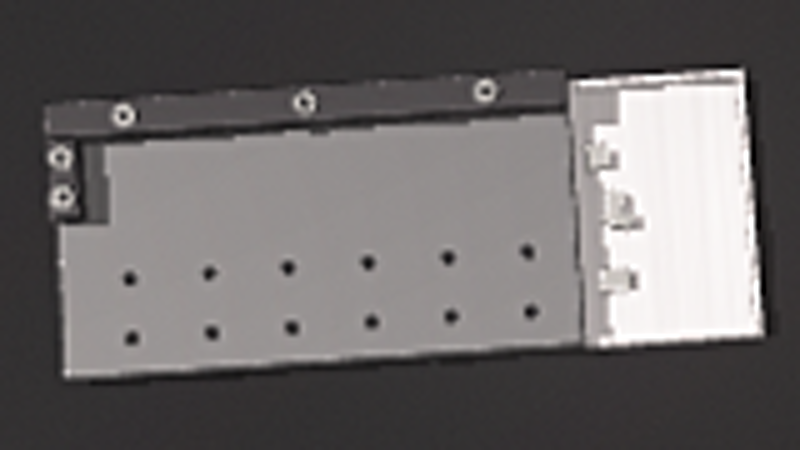

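All three chips lie in the tray, at (601,155), (622,208) and (620,280) in the crop, and the bed is clear. Next I set the scraper down.

Call:
{"method": "move_arm", "body": {
  "moves": [
    [0, [0, 0, 0.019], [0, 0, 0]],
    [0, [0, 0, 0.019], [0, 0, 0]],
    [0, [0, 0, 0.019], [0, 0, 0]],
    [0, [0, 0, 0.019], [0, 0, 0]],
    [0, [0, 0, 0.019], [0, 0, 0]],
    [0, [0, 0, 0.012], [0, 0, 0]],
    [0, [0, 0, 0.006], [0, 0, 0]],
    [0, [0, 0, 0.003], [0, 0, 0]],
    [0, [0, 0, 0.001], [0, 0, 0]],
    [0, [0, 0, 0.001], [0, 0, 0]]
  ]
}}

```text
time: 15.3
eef_pos: [0.4938, -0.331, 0.0284]
tcp_rot: [1.0, 0.024, 0.001, 0.001]
contact_force: [-0.6, 0.8, -1.4]
opening: 0.172
finger_force: 78.8
```

Call:
{"method": "move_arm", "body": {
  "moves": [
    [0, [0, 0, 0.001], [0, 0, 0]],
    [0, [0, 0, 0.001], [0, 0, 0]],
    [0, [0, 0, 0], [0, 0, 0]],
    [0, [0, 0, 0], [0, 0, 0]],
    [0, [0, 0, 0], [0, 0, 0]],
    [0, [0, 0, 0], [0, 0, 0]],
    [0, [0, 0, 0], [0, 0, 0]],
    [0, [0, 0, 0], [0, 0, 0]],
    [0, [0, 0, 0], [0, 0, 0]],
    [0, [0, 0, 0], [0, 0, 0]]
  ]
}}

```text
time: 16.13
eef_pos: [0.4937, -0.3309, 0.0261]
tcp_rot: [1.0, 0.024, 0.001, 0.001]
contact_force: [0.7, -0.3, 4.4]
opening: 0.169
finger_force: 79.4
```

Call:
{"method": "move_arm", "body": {
  "moves": [
    [1, [0, 0, 0], [0, 0, 0]],
    [1, [0, 0, 0], [0, 0, 0]],
    [1, [0, 0, 0], [0, 0, 0]],
    [1, [0, 0, 0], [0, 0, 0]],
    [1, [0, 0, 0], [0, 0, 0]],
    [1, [0, 0, 0], [0, 0, 0]],
    [1, [0, 0, -0.01], [0, 0, 0]],
    [1, [0, 0, -0.03], [0, 0, 0]],
    [1, [0, 0, -0.035], [0, 0, 0]],
    [1, [0, 0, -0.035], [0, 0, 0]]
  ]
}}

```text
time: 16.97
eef_pos: [0.4926, -0.3299, 0.1364]
tcp_rot: [1.0, 0.024, -0.001, -0.001]
contact_force: [0.8, -0.2, 0.9]
opening: 1.002
finger_force: 0.0
```

Call:
{"method": "move_arm", "body": {
  "moves": [
    [1, [0, 0, -0.035], [0, 0, 0]],
    [1, [0, 0, -0.035], [0, 0, 0]],
    [1, [-0.002, -0.0392, 0], [0, 0, 0]],
    [1, [-0.002, -0.0392, 0], [0, 0, 0]],
    [1, [-0.002, -0.0392, 0], [0, 0, 0]],
    [1, [-0.002, -0.0392, 0], [0, 0, 0]],
    [1, [-0.002, -0.0392, 0], [0, 0, 0]],
    [1, [-0.002, -0.0392, 0], [0, 0, 0]],
    [1, [-0.002, -0.0392, 0], [0, 0, 0]],
    [1, [-0.002, -0.0392, 0], [0, 0, 0]]
  ]
}}

```text
time: 17.8
eef_pos: [0.4613, -0.0162, 0.2063]
tcp_rot: [1.0, 0.024, 0.001, 0.0]
contact_force: [0.9, 0.2, 0.3]
opening: 0.993
finger_force: 0.0
```

Call:
{"method": "move_arm", "body": {
  "moves": [
    [1, [-0.002, -0.0392, 0], [0, 0, 0]],
    [1, [-0.002, -0.0392, 0], [0, 0, 0]],
    [1, [-0.002, -0.0392, 0], [0, 0, 0]],
    [1, [-0.002, -0.0392, 0], [0, 0, 0]],
    [1, [-0.002, -0.0392, 0], [0, 0, 0]],
    [1, [-0.002, -0.0392, 0], [0, 0, 0]],
    [1, [-0.002, -0.0392, 0], [0, 0, 0]],
    [1, [-0.002, -0.0392, 0], [0, 0, 0]],
    [1, [0, 0, 0], [0, 0, -0.12]],
    [1, [0, 0, 0], [0, 0, -0.12]]
  ]
}}

```text
time: 18.63
eef_pos: [0.4297, 0.2968, 0.2061]
tcp_rot: [0.989, 0.149, 0.0, -0.0]
contact_force: [0.1, -0.3, -0.6]
opening: 1.0
finger_force: 0.0
```

Call:
{"method": "move_arm", "body": {
  "moves": [
    [1, [0, 0, 0], [0, 0, -0.12]],
    [1, [0, 0, 0], [0, 0, -0.12]],
    [1, [0, 0, 0], [0, 0, -0.12]],
    [1, [0, 0, 0], [0, 0, -0.12]],
    [1, [0, 0, 0], [0, 0, -0.12]],
    [1, [0, 0, 0], [0, 0, -0.12]],
    [1, [0, 0, 0], [0, 0, -0.12]],
    [1, [0, 0, 0], [0, 0, -0.12]],
    [1, [0, 0, 0], [0, 0, -0.12]],
    [1, [0, 0, 0], [0, 0, -0.12]]
  ]
}}

```text
time: 19.47
eef_pos: [0.4305, 0.2945, 0.2062]
tcp_rot: [0.733, 0.68, 0.0, 0.0]
contact_force: [-0.4, 0.0, -0.3]
opening: 0.996
finger_force: 0.0
```

Call:
{"method": "move_arm", "body": {
  "moves": [
    [1, [0, 0, 0.03], [0, 0, 0]],
    [1, [0, 0, 0.03], [0, 0, 0]],
    [1, [0, 0, 0], [0, 0, 0]],
    [1, [0, 0, 0], [0, 0, 0]],
    [1, [0, 0, 0], [0, 0, 0]],
    [1, [0, 0, 0], [0, 0, 0]],
    [1, [0, 0, 0], [0, 0, 0]],
    [1, [0, 0, 0], [0, 0, 0]],
    [1, [0, 0, 0], [0, 0, 0]],
    [1, [0, 0, 0], [0, 0, 0]]
  ]
}}

```text
time: 20.3
eef_pos: [0.4308, 0.2946, 0.1459]
tcp_rot: [0.735, 0.678, 0.0, 0.0]
contact_force: [-0.3, -0.0, -0.1]
opening: 0.998
finger_force: 0.0
```

```bash
python3 - <<'E'
from h import *
st();save('wrist','w4')
E
```

```text
t 20.3 p [0.4308 0.2946 0.1459] yawy -0.082 z [ 0.001  0.    -1.   ] F [-0.3 -0.  -0.1] T [ 0.04 -0.01 -0.01] op 0.998 ff 0.0 q [ 0.41  0.04  2.02 -0.    1.08  0.49]
```

View pics/w4.png

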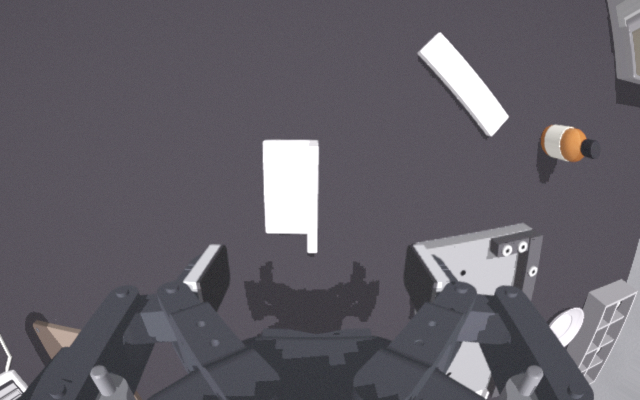

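The angle's foot spans (264,140) to (266,234). Its upright is at x 307-318, with its near end at y 252.

```bash
python3 - <<'E'
from h import *
np.set_printoptions(precision=4,suppress=True)
P=np.array([[-.025,.045,.008],[-.025,-.045,.008],[.017,-.045,.05],[.025,-.045,.05]])
uv=np.array([[263.5,140],[265.5,234],[307.5,252],[318,252]])
def T(q):
    c,s=np.cos(q[2]),np.sin(q[2]);return np.c_[q[0]+c*P[:,0]-s*P[:,1],q[1]+s*P[:,0]+c*P[:,1],P[:,2]]
r=least_squares(lambda q:(w2wpx(T(q))-uv).ravel(),[.407,.2955,-.07]);q=r.x;print(q,r.fun.reshape(-1,2))
s,M=st();t=np.array([q[0]+.021*np.cos(q[2]),q[1]+.021*np.sin(q[2]),0])
print('tool delta',M.T@(t-s['eef_pos']))
E
```

```text
[ 0.4068  0.2938 -0.0913] [[-0.2773  0.5754]
 [ 0.8532 -1.3341]
 [ 0.3274  0.2303]
 [-0.7731  0.3217]]
t 20.35 p [0.4307 0.2946 0.1457] yawy -0.082 z [ 0.001  0.    -1.   ] F [ 0.9 -0.2 -0.7] T [0.02 0.02 0.04] op 1.002 ff 0.0 q [ 0.41  0.04  2.02 -0.    1.08  0.49]
tool delta [-0.0029 -0.0028  0.1457]
```

Call:
{"method": "move_arm", "body": {
  "moves": [
    [1, [-0.003, -0.003, 0.02], [0, 0, 0]],
    [1, [0, 0, 0.02], [0, 0, 0]],
    [1, [0, 0, 0.02], [0, 0, 0]],
    [1, [0, 0, 0.02], [0, 0, 0]],
    [1, [0, 0, 0.02], [0, 0, 0]],
    [1, [0, 0, 0.015], [0, 0, 0]],
    [1, [0, 0, 0.006], [0, 0, 0]],
    [0, [0, 0, 0], [0, 0, 0]],
    [0, [0, 0, 0], [0, 0, 0]],
    [0, [0, 0, 0], [0, 0, 0]]
  ],
  "grip_force": 70
}}

```text
time: 21.18
eef_pos: [0.4283, 0.2922, 0.0255]
tcp_rot: [0.735, 0.678, 0.001, 0.0]
contact_force: [0.2, -0.2, -0.2]
opening: 0.602
finger_force: 0.0
```

Call:
{"method": "move_arm", "body": {
  "moves": [
    [0, [0, 0, 0], [0, 0, 0]],
    [0, [0, 0, 0], [0, 0, 0]],
    [0, [0, 0, 0], [0, 0, 0]],
    [0, [0, 0, 0], [0, 0, 0]],
    [0, [0, 0, 0], [0, 0, 0]],
    [0, [0, 0, 0], [0, 0, 0]],
    [0, [0, 0, 0], [0, 0, 0]],
    [0, [0, 0, 0], [0, 0, 0]],
    [0, [0, 0, 0], [0, 0, 0]],
    [0, [0, 0, 0], [0, 0, 0]]
  ]
}}

```text
time: 22.02
eef_pos: [0.4277, 0.2921, 0.0252]
tcp_rot: [0.736, 0.677, 0.0, 0.0]
contact_force: [-1.2, 0.0, 6.3]
opening: 0.075
finger_force: 69.6
```

```bash
python3 -c "
from h import *
st()"
```

```text
t 22.02 p [0.4277 0.2921 0.0252] yawy -0.0821 z [ 0.001  0.    -1.   ] F [-1.2  0.   6.3] T [-0.05  0.27 -0.06] op 0.075 ff 69.6 q [0.4  0.22 2.09 0.   0.84 0.48]
```

Call:
{"method": "move_arm", "body": {
  "moves": [
    [0, [0, 0, -0.03], [0, 0, 0]],
    [0, [0, 0, -0.03], [0, 0, -0.066]],
    [0, [0, 0, -0.03], [0, 0, -0.066]],
    [0, [-0.0198, 0.0287, 0], [0, 0, 0]],
    [0, [-0.0198, 0.0287, 0], [0, 0, 0]],
    [0, [-0.0198, 0.0287, 0], [0, 0, 0]],
    [0, [-0.0198, 0.0287, 0], [0, 0, 0]],
    [0, [-0.0198, 0.0287, 0], [0, 0, 0]],
    [0, [-0.0198, 0.0287, 0], [0, 0, 0]],
    [0, [-0.0198, 0.0287, 0], [0, 0, 0]]
  ]
}}

```text
time: 22.85
eef_pos: [0.6355, 0.1621, 0.113]
tcp_rot: [0.689, 0.725, -0.001, -0.0]
contact_force: [-0.3, -0.9, -1.2]
opening: 0.076
finger_force: 68.8
```

Call:
{"method": "move_arm", "body": {
  "moves": [
    [0, [0, 0, 0], [0, 0, 0]],
    [0, [0, 0, 0], [0, 0, 0]],
    [0, [0, 0, 0], [0, 0, 0]],
    [0, [0, 0, 0], [0, 0, 0]],
    [0, [0, 0, 0], [0, 0, 0]],
    [0, [0, 0, 0], [0, 0, 0]],
    [0, [0, 0, 0], [0, 0, 0]],
    [0, [0, 0, 0], [0, 0, 0]],
    [0, [0, 0, 0], [0, 0, 0]],
    [0, [0, 0, 0], [0, 0, 0]]
  ]
}}

```text
time: 23.68
eef_pos: [0.6348, 0.1635, 0.1145]
tcp_rot: [0.689, 0.725, 0.0, 0.0]
contact_force: [0.6, -0.3, -1.7]
opening: 0.08
finger_force: 69.0
```

```bash
cat >> h.py <<'E'
def bed():
    s,M=st();q=np.array([.6003,.102]);y=.05;Rb=np.array([[np.cos(y),-np.sin(y)],[np.sin(y),np.cos(y)]])
    print('in bed',(Rb.T@(s['eef_pos'][:2]-q)).round(4),'yaw err',np.arctan2(M[1,1],M[0,1])-y,'Fbed',(Rb.T@s['contact_force'][:2]).round(1))
E
python3 - <<'E'
from h import *
bed();save('wrist','w5')
E
```

```text
t 23.68 p [0.6348 0.1635 0.1145] yawy 0.0502 z [ 0.  0. -1.] F [ 0.6 -0.3 -1.7] T [ 0.04 -0.05  0.  ] op 0.08 ff 69.0 q [ 0.1   0.36  1.71 -0.    1.07  0.05]
in bed [0.0375 0.0597] yaw err 0.0002159410551279342 Fbed [ 0.6 -0.3]
```

View pics/w5.png

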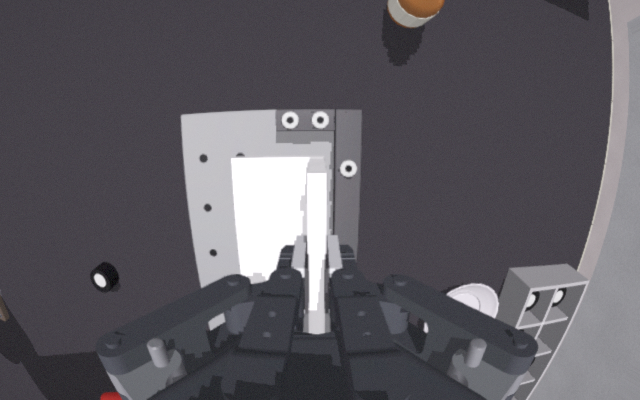

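The held angle sits parallel to the fence. Its foot end is at (270,157), short of the stop (the stop's face is at about y 145 near the bed).

```bash
python3 - <<'E'
from h import *
bed();q=np.array([.6003,.102]);y=.05;Rb=np.array([[np.cos(y),-np.sin(y)],[np.sin(y),np.cos(y)]])
f=lambda p,z:print(p,(Rb.T@(wpx2w(p,z)[:2]-q)).round(4))
f((270,157),.0973);f((234,160),.0973);f((240,275),.0973);f((316,172),.1393);f((305,131),.048);f((336,131),.05)
E
```

```text
t 23.73 p [0.6349 0.1634 0.1144] yawy 0.0501 z [ 0. -0. -1.] F [ 0.2 -0.6 -1.8] T [ 0.02 -0.05 -0.04] op 0.079 ff 69.0 q [ 0.1   0.36  1.71 -0.    1.07  0.05]
in bed [0.0376 0.0596] yaw err 0.0001406818223409212 Fbed [ 0.1 -0.6]
(270, 157) [0.0134 0.1047]
(234, 160) [-0.0061  0.1035]
(240, 275) [-0.0084  0.0341]
(316, 172) [0.0376 0.105 ]
(305, 131) [0.03   0.1149]
(336, 131) [0.0507 0.1151]
```

Call:
{"method": "move_arm", "body": {
  "moves": [
    [0, [0, 0, 0.015], [0, 0, 0]],
    [0, [0, 0, 0.015], [0, 0, 0]],
    [0, [0, 0, 0.01], [0, 0, 0]],
    [0, [0, 0, 0.008], [0, 0, 0]],
    [0, [0, 0, 0.004], [0, 0, 0]],
    [0, [0, 0, 0], [0, 0, 0]],
    [0, [0, 0, 0], [0, 0, 0]],
    [0, [0, 0, 0], [0, 0, 0]],
    [0, [0, 0, 0], [0, 0, 0]],
    [0, [0, 0, 0], [0, 0, 0]]
  ]
}}

```text
time: 24.57
eef_pos: [0.6355, 0.1634, 0.0633]
tcp_rot: [0.689, 0.725, 0.001, 0.001]
contact_force: [-0.3, 0.0, -1.9]
opening: 0.078
finger_force: 69.1
```

Call:
{"method": "move_arm", "body": {
  "moves": [
    [0, [0, 0, 0.004], [0, 0, 0]],
    [0, [0, 0, 0.003], [0, 0, 0]],
    [0, [0.003, 0.002, 0], [0, 0, 0]],
    [0, [0.003, 0.002, 0], [0, 0, 0]],
    [0, [0.002, 0.002, 0], [0, 0, 0]],
    [0, [0, 0, 0], [0, 0, 0]],
    [0, [0, 0, 0], [0, 0, 0]],
    [0, [0, 0, 0], [0, 0, 0]],
    [0, [0, 0, 0], [0, 0, 0]],
    [0, [0, 0, 0], [0, 0, 0]]
  ]
}}

```text
time: 25.4
eef_pos: [0.6404, 0.1717, 0.0553]
tcp_rot: [0.689, 0.725, 0.0, -0.0]
contact_force: [-0.6, 0.1, -0.9]
opening: 0.079
finger_force: 69.2
```

Call:
{"method": "move_arm", "body": {
  "moves": [
    [0, [0.001, 0, 0], [0, 0, 0]],
    [0, [0.001, 0, 0], [0, 0, 0]],
    [0, [0.0005, 0, 0], [0, 0, 0]],
    [0, [0, 0, 0], [0, 0, 0]],
    [0, [0, 0, 0], [0, 0, 0]],
    [0, [0, 0, 0], [0, 0, 0]],
    [0, [0, 0, 0], [0, 0, 0]],
    [0, [0, 0, 0], [0, 0, 0]],
    [0, [0, 0, 0], [0, 0, 0]],
    [0, [0, 0, 0], [0, 0, 0]]
  ]
}}

```text
time: 26.23
eef_pos: [0.6403, 0.1742, 0.0553]
tcp_rot: [0.689, 0.725, -0.0, -0.0]
contact_force: [0.3, -0.1, 0.6]
opening: 0.077
finger_force: 69.3
```

```bash
python3 -c "
from h import *
bed()"
```

```text
t 26.23 p [0.6403 0.1742 0.0553] yawy 0.05 z [-0. -0. -1.] F [ 0.3 -0.1  0.6] T [-0.04  0.03 -0.01] op 0.077 ff 69.3 q [0.11 0.45 1.71 0.   0.98 0.06]
in bed [0.0435 0.0701] yaw err 3.2666887691205904e-05 Fbed [ 0.3 -0.1]
```

Call:
{"method": "move_arm", "body": {
  "moves": [
    [0, [0.0005, 0, 0], [0, 0, 0]],
    [0, [0.0005, 0, 0], [0, 0, 0]],
    [0, [0.0005, 0, 0], [0, 0, 0]],
    [0, [0.0005, 0, 0], [0, 0, 0]],
    [0, [0, 0, 0], [0, 0, 0]],
    [0, [0, 0, 0], [0, 0, 0]],
    [0, [0, 0, 0], [0, 0, 0]],
    [0, [0, 0, 0], [0, 0, 0]],
    [0, [0, 0, 0], [0, 0, 0]],
    [0, [0, 0, 0], [0, 0, 0]]
  ]
}}

```text
time: 27.07
eef_pos: [0.6404, 0.1747, 0.0555]
tcp_rot: [0.689, 0.725, -0.001, 0.001]
contact_force: [-1.4, -5.9, 0.7]
opening: 0.074
finger_force: 69.3
```

```bash
python3 -c "
from h import *
bed()"
```

```text
t 27.07 p [0.6404 0.1747 0.0555] yawy 0.0507 z [-0.    -0.003 -1.   ] F [-1.4 -5.9  0.7] T [-0.91  0.07  0.12] op 0.074 ff 69.3 q [ 0.11  0.45  1.71 -0.    0.98  0.07]
in bed [0.0437 0.0706] yaw err 0.0006520697450656324 Fbed [-1.7 -5.8]
```

Call:
{"method": "move_arm", "body": {
  "moves": [
    [0, [-0.0008, 0.0005, 0], [0, 0, 0]],
    [0, [0, 0.0005, 0], [0, 0, 0]],
    [0, [0, 0.0005, 0], [0, 0, 0]],
    [0, [0, 0.0005, 0], [0, 0, 0]],
    [0, [0, 0.0005, 0], [0, 0, 0]],
    [0, [0, 0.0005, 0], [0, 0, 0]],
    [0, [0, 0.0005, 0.0005], [0, 0, 0]],
    [0, [0, 0, 0.0005], [0, 0, 0]],
    [0, [0, 0, 0], [0, 0, 0]],
    [0, [0, 0, 0], [0, 0, 0]]
  ]
}}

```text
time: 27.9
eef_pos: [0.6414, 0.1747, 0.0553]
tcp_rot: [0.689, 0.725, -0.004, -0.002]
contact_force: [-8.6, -5.6, 8.5]
opening: 0.081
finger_force: 70.8
```

```bash
python3 -c "
from h import *
bed()"
```

```text
t 27.9 p [0.6414 0.1747 0.0553] yawy 0.0515 z [-0.008 -0.003 -1.   ] F [-8.6 -5.6  8.5] T [-0.91  1.78  0.24] op 0.081 ff 70.8 q [ 0.11  0.45  1.7  -0.    0.99  0.06]
in bed [0.0447 0.0705] yaw err 0.0014674164976803336 Fbed [-8.8 -5.2]
```

Call:
{"method": "move_arm", "body": {
  "moves": [
    [0, [0, 0, 0.0005], [0, 0, 0]],
    [0, [0, 0.0005, 0.0005], [0, 0, 0]],
    [0, [0, 0.0005, 0], [0, 0, 0]],
    [0, [0, 0, 0], [0, 0, 0]],
    [0, [0, 0, 0], [0, 0, 0]],
    [0, [0, 0, 0], [0, 0, 0]],
    [0, [0, 0, 0], [0, 0, 0]],
    [0, [0, 0, 0], [0, 0, 0]],
    [0, [0, 0, 0], [0, 0, 0]],
    [0, [0, 0, 0], [0, 0, 0]]
  ]
}}

```text
time: 28.73
eef_pos: [0.6418, 0.1747, 0.0553]
tcp_rot: [0.689, 0.725, -0.005, -0.003]
contact_force: [-11.4, -6.2, 14.1]
opening: 0.077
finger_force: 71.4
```

```bash
python3 - <<'E'
from h import *
bed();save('wrist','w6');save('top','top2')
a=cv2.imread('pics/w6.png')[90:290,170:400];b=cv2.imread('pics/top2.png')
b=b[140:230,205:365]
o=np.hstack([cv2.resize(a,(460,400),interpolation=cv2.INTER_CUBIC),cv2.resize(b,(340,191),interpolation=cv2.INTER_CUBIC) if 0 else cv2.copyMakeBorder(cv2.resize(b,(340,191),interpolation=cv2.INTER_CUBIC),0,209,0,0,cv2.BORDER_CONSTANT)])
cv2.imwrite('pics/m3.png',o)
E
```

```text
t 28.73 p [0.6418 0.1747 0.0553] yawy 0.0516 z [-0.01  -0.003 -1.   ] F [-11.4  -6.2  14.1] T [-1.05  2.35  0.18] op 0.077 ff 71.4 q [ 0.11  0.45  1.7  -0.    1.    0.06]
in bed [0.0451 0.0705] yaw err 0.0016145472100636271 Fbed [-11.7  -5.6]
```

View pics/m3.png

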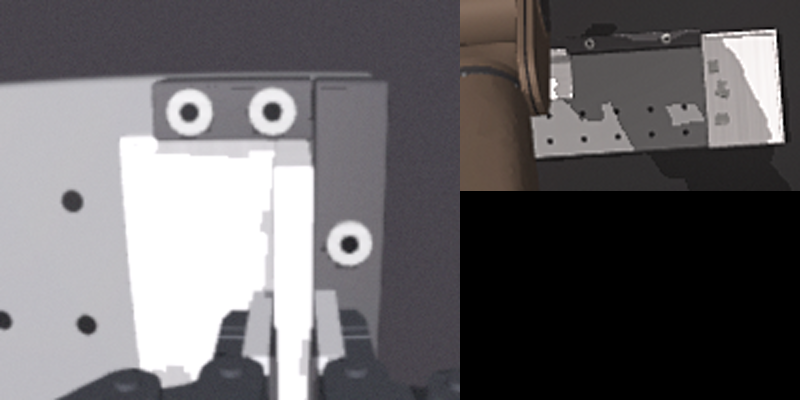

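The angle's end is up against the stop at (150,140), and its upright is against the fence at x 313. The chips are still in the tray. To tell fence contact from bed friction, I'll unload the down push for a moment.

Call:
{"method": "move_arm", "body": {
  "moves": [
    [0, [0, 0, -0.001], [0, 0, 0]],
    [0, [0, 0, -0.001], [0, 0, 0]],
    [0, [0, 0, 0], [0, 0, 0]],
    [0, [0, 0, 0], [0, 0, 0]],
    [0, [0, 0, 0], [0, 0, 0]],
    [0, [0, 0, 0], [0, 0, 0]],
    [0, [0, 0, 0], [0, 0, 0]],
    [0, [0, 0, 0], [0, 0, 0]],
    [0, [0, 0, 0], [0, 0, 0]],
    [0, [0, 0, 0], [0, 0, 0]]
  ]
}}

```text
time: 29.67
eef_pos: [0.6429, 0.1748, 0.0554]
tcp_rot: [0.689, 0.725, -0.003, -0.001]
contact_force: [-5.6, -5.5, 4.2]
opening: 0.082
finger_force: 69.8
```

```bash
python3 -c "
from h import *
bed()"
```

```text
t 29.67 p [0.6429 0.1748 0.0554] yawy 0.051 z [-0.006 -0.002 -1.   ] F [-5.6 -5.5  4.2] T [-0.86  1.13  0.18] op 0.082 ff 69.8 q [ 0.11  0.45  1.7  -0.    0.99  0.06]
in bed [0.0461 0.0706] yaw err 0.0010124284287599122 Fbed [-5.9 -5.2]
```

It slid forward 1 mm, so the earlier push was partly carried by friction. I'll unload further, push to the fence, then press down.

Call:
{"method": "move_arm", "body": {
  "moves": [
    [0, [-0.0004, 0, -0.0008], [0, 0, 0]],
    [0, [0, 0, 0], [0, 0, 0]],
    [0, [0, 0, 0], [0, 0, 0]],
    [0, [0, 0.0005, 0], [0, 0, 0]],
    [0, [0, 0.0005, 0], [0, 0, 0]],
    [0, [0, 0, 0], [0, 0, 0]],
    [0, [0, 0, 0], [0, 0, 0]],
    [0, [0, 0, 0], [0, 0, 0]],
    [0, [0, 0, 0], [0, 0, 0]],
    [0, [0, 0, 0], [0, 0, 0]]
  ]
}}

```text
time: 30.5
eef_pos: [0.6429, 0.1748, 0.0554]
tcp_rot: [0.689, 0.725, -0.003, -0.002]
contact_force: [-7.7, -4.2, 4.0]
opening: 0.081
finger_force: 69.8
```

```bash
python3 -c "
from h import *
bed()"
```

```text
t 30.5 p [0.6429 0.1748 0.0554] yawy 0.0506 z [-0.008 -0.002 -1.   ] F [-7.7 -4.2  4. ] T [-0.77  1.19  0.11] op 0.081 ff 69.8 q [ 0.11  0.46  1.7  -0.    0.99  0.06]
in bed [0.0462 0.0706] yaw err 0.0005730138495971676 Fbed [-7.9 -3.8]
```

Call:
{"method": "move_arm", "body": {
  "moves": [
    [0, [0, 0.0005, 0], [0, 0, 0]],
    [0, [0, 0.0005, 0], [0, 0, 0]],
    [0, [0, 0.0005, 0], [0, 0, 0]],
    [0, [0, 0.0005, 0], [0, 0, 0]],
    [0, [0, 0, 0], [0, 0, 0]],
    [0, [0, 0, 0], [0, 0, 0]],
    [0, [0, 0, 0], [0, 0, 0]],
    [0, [0, 0, 0], [0, 0, 0]],
    [0, [0, 0, 0], [0, 0, 0]],
    [0, [0, 0, 0], [0, 0, 0]]
  ]
}}

```text
time: 31.33
eef_pos: [0.643, 0.1748, 0.0554]
tcp_rot: [0.689, 0.725, -0.006, -0.004]
contact_force: [-12.7, -5.6, 7.0]
opening: 0.08
finger_force: 70.4
```

```bash
python3 -c "
from h import *
bed()"
```

```text
t 31.33 p [0.643  0.1748 0.0554] yawy 0.0508 z [-0.014 -0.002 -1.   ] F [-12.7  -5.6   7. ] T [-0.9   2.12  0.05] op 0.08 ff 70.4 q [ 0.11  0.46  1.7  -0.    1.    0.06]
in bed [0.0463 0.0706] yaw err 0.0007666978421681653 Fbed [-12.9  -4.9]
```

Call:
{"method": "move_arm", "body": {
  "moves": [
    [0, [0, 0, 0.0005], [0, 0, 0]],
    [0, [0, 0, 0.0005], [0, 0, 0]],
    [0, [0, 0, 0.0005], [0, 0, 0]],
    [0, [0, 0, 0.0005], [0, 0, 0]],
    [0, [0, 0, 0], [0, 0, 0]],
    [0, [0, 0, 0], [0, 0, 0]],
    [0, [0, 0, 0], [0, 0, 0]],
    [0, [0, 0, 0], [0, 0, 0]],
    [0, [0, 0, 0], [0, 0, 0]],
    [0, [0, 0, 0], [0, 0, 0]]
  ]
}}

```text
time: 32.17
eef_pos: [0.6431, 0.1748, 0.0553]
tcp_rot: [0.689, 0.725, -0.006, -0.004]
contact_force: [-16.1, -5.7, 14.1]
opening: 0.079
finger_force: 71.4
```

```bash
python3 -c "
from h import *
bed()"
```

```text
t 32.17 p [0.6431 0.1748 0.0553] yawy 0.0509 z [-0.015 -0.003 -1.   ] F [-16.1  -5.7  14.1] T [-0.94  2.79  0.03] op 0.079 ff 71.4 q [ 0.11  0.46  1.7  -0.    1.    0.06]
in bed [0.0463 0.0706] yaw err 0.0009183966602713325 Fbed [-16.3  -4.9]
```

Call:
{"method": "move_arm", "body": {
  "moves": [
    [0, [0, 0, 0], [-0.005, 0, 0]],
    [0, [0, 0.0005, 0], [-0.005, 0, 0]],
    [0, [0, 0, 0], [0, 0, 0]],
    [0, [0, 0, 0], [0, 0, 0]],
    [0, [0, 0, 0], [0, 0, 0]],
    [0, [0, 0, 0], [0, 0, 0]],
    [0, [0, 0, 0], [0, 0, 0]],
    [0, [0, 0, 0], [0, 0, 0]],
    [0, [0, 0, 0], [0, 0, 0]],
    [0, [0, 0, 0], [0, 0, 0]]
  ]
}}

```text
time: 33.0
eef_pos: [0.6431, 0.1748, 0.0553]
tcp_rot: [0.689, 0.725, -0.003, -0.001]
contact_force: [-16.6, -5.2, 16.0]
opening: 0.078
finger_force: 71.7
```

```bash
python3 -c "
from h import *
bed()"
```

```text
t 33.0 p [0.6431 0.1748 0.0553] yawy 0.051 z [-0.006 -0.002 -1.   ] F [-16.6  -5.2  16. ] T [-0.96  3.07  0.05] op 0.078 ff 71.7 q [ 0.11  0.46  1.7  -0.    0.99  0.06]
in bed [0.0464 0.0705] yaw err 0.0009662304095382837 Fbed [-16.9  -4.3]
```

The angle is level and steady, pressed at about 17 N toward the fence and 16 N down. I'm handing the job in.

```bash
python3 -c "
from plant import *
print(sign_off())"
```

```text
the job is handed in; nothing more can be done
None
```

I handed the job in at about 33 s, but `sign_off()` gave no verdict back: the chips are in the tray, the scraper is let go on the bench, and the angle is held against the fence and end stop with about 17 N back and 16 N down measured at the wrist.

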